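# Scrape the biscuit chips off the pastry marble

## Robot

A 6-joint arm with a two-finger parallel gripper is mounted at the origin on the work surface. World frame = base frame: x ahead of the robot, y to its left, z up, the work surface at z = 0. Lengths are in m, angles in rad, forces in N, time in s.
With the tool pointing down it reaches from about 0.325 to 0.875 m from the base axis. Payload 4.4 kg.
Tool frame: the origin (TCP) lies at the very end of the fingers, on their centre line; the grasp point (between the pads) lies 19 mm behind it; z points along the fingers, y is the direction in which the jaws open and shut (so a half turn about z gives the same grasp; the last joint's range is limited). The gripper opens to 85 mm and grips with 20 to 120 N. Pads are 22 mm wide; open, the fingers measure 114 mm over their backs; the gripper's body (76 mm by 85 mm) begins 54 mm behind the grasp point. The pads swing forward as they close: fully open they stand 13 mm farther back than shut.
Start: joints at [1.042, 0.207, 1.542, -0, 1.393, -0.15], TCP at [0.213, 0.534, 0.231] pointing down, gripper open.
Joint ranges: [-2.73, 2.73], [-0.86, 2.22], [0.23, 2.46], [-1.11, 4.25], [0.08, 2.63], [-2.82, 2.82]. Speed limits (rad/s): [2.79, 2.79, 3.14, 3.14, 3.14, 3.14].

## Interface

Orientations are given as a 3x3 rotation matrix whose columns are the frame's x, y, z axes.
In Python, from station import ctrl gives the robot as it stands.
- The arm moves only by the shell command python3 -m inch 'ROWS'. ROWS is JSON, a list that holds one entry, the list of rows, each a list of 7 numbers: the closure, from 0 (fully open) to 1 (shut), then the shift along the tool's x, y, z in mm, then the turn, a rotation vector about the tool's x, y, z in rad. A call has 1 to 20 rows; each row is the pose to reach, as a shift and turn from the pose measured when the call began, along the tool's axes at that moment; what a row does not reach only later rows make up. A row lasts 1/12 s, in which the tool goes at most 41.7 mm and 7.16 degrees, less where a joint would pass 70% of its speed; a pose out of reach is approached as far as the arm can. A call with a gripper value outside its range is refused whole. The fingers move at their own pace and stop on an object; the grip force is fixed at half the most. Time passes only in rows, so rows that repeat a pose let the fingers close. It gives the time, the measured TCP pose, the force and the opening at its end, in the units of the state.
- ctrl.read_state(): the state, without advancing time (a new reading comes with each control period).
- ctrl.camera(name): name is "side" or "top"; returns the picture (384x512x3 uint8, blue, green, red); there is no depth.
- ctrl.get_calibration(name): a dict with "fov_y" (degrees; the focal length in pixels is half the picture's height over the tangent of half this angle, whatever the lens; pixels are square), "cx", "cy" (the principal point, pixels), "R" (3x3) and "t" (3): a world point X has camera coordinates R X + t. Camera axes: x right, y down, z forward; pixel columns grow to the right and rows downward; lengths in m; the calibration is good to about 2 mm. A picture is of the moment at which its call begins. get_calibration takes no time and is no camera call.
- ctrl.hand_in(): hands the job in, once; it reports no verdict.
Trained networks look in the newest picture that a camera, given by its name, has taken for a name from the list of things; names that differ only in an ending like _2 or _b are one class to them, and where a whole thing is asked for, a point or a joint stands for the part that bears it (a point fixed in the world has none). Each returns a list of dicts, best first, with "confidence" (0 to 1); they miss things now and then, are a little off and sometimes report something else, mostly with a low value. They report only what shows in the picture. A call takes as long as a camera call. They do not tell look-alikes from the thing itself.
- ctrl.regions_of(camera, label): "mask" (384x512 bool, what is visible of it) and "rect" ([centre column, centre row, width, height] in pixels, round what is visible of it).
The state is a dict: "t": time; "qpos": joint angles; "joint_velocities": joint speeds; "effort": joint torques, N m; "position": TCP position; "orientation": TCP orientation; "contact_force": force on the tool from outside, world axes, zero at the start; "moment": the same for the moment, N m; "opening": finger opening in m.
Only numpy, scipy, OpenCV 4.12 (cv2) and the standard library are available. Lean on these libraries where they do the work, as an engineer would, in place of code of your own. Each camera call takes 0.05 s, during which the arm holds its last target.

## Task

Two broken chips of biscuit lie on the pastry marble. Pick up the bench scraper (the straight wooden block with a steel foot, standing on the bench beside the marble), and with it wipe both chips along the marble and over its end into the metal crumb tray fixed there, without touching the chips with the gripper. Then stand the scraper upright on its foot on the cleared marble and let go.

Things in the scene. Friction and masses are not known exactly. Their poses are not given: they have to be found in the camera images.
- scraper_center (a point): Bench scraper: an upright straight block, 130 mm long (its x), 26 mm thick (its y, grip it across this) and 70 mm tall; the lowest 20 mm is a steel foot 130 x 26 mm, above it a wooden grip 120 mm long and also 26 mm thick. About 0.25 kg. The same either way round. It starts standing on its steel foot on the bench, left or right of the marble. The point is at its centre, 35 mm above the underside of the foot; z is up.
- board_top (a point): Fixed pastry marble, 240 mm (its x) by 300 mm (its y), 25 mm thick, flat, lying on the bench. The point is the centre of its top face; z is up. Against its -y end stands the fixed metal crumb tray: 240 mm wide (x), reaching from y = -150 mm (the marble's edge, no wall there) to y = -260 mm; its floor is 21 mm below the marble's top and its 3 mm walls on the other three sides end 5 mm below the marble's top, so a scraper held on the marble passes over them.
- chip1_center (a point): A broken, roughly rectangular chip of biscuit, about 32 x 26 mm and 16 mm thick, 12 g, lying loose on the marble. The point is at its centre, 8 mm above its underside.
- chip2_center (a point): The other biscuit chip, of the same size, loose on the marble, 45 to 75 mm from the first one, farther from the crumb tray, at most 45 mm to the side of it along the marble's x, so that one stroke of the scraper can take both. The point is at its centre, 8 mm above its underside.
Things that resemble listed ones, but are neither listed nor needed, are in the scene too. Leave any orange look-alike of the part that bears chip1_center alone. Leave any purple look-alike of the part that bears scraper_center alone.

How it is judged:
By the outcome, as a careful person would: the job done as asked, in the order asked, and still so for the second after the job is handed in, with the robot touching nothing.
It also fails if it takes over 43 s, if anything falls off the work surface, if the arm or the gripper's body presses on something with over 40 N, if the wrist force passes 120 N, or if a joint passes its speed limit or range.

## Working session

There is one attempt and no reset: what is moved stays moved. The work goes in short steps, Python scripts to look and compute and a shell command to move; the robot and the scene stay as the last step left them, time stands still between calls to the robot, and variables do not carry over. Pictures are saved under pics/ and viewed, and the job is handed in when it is done.

```bash
ls; mkdir -p pics
python3 - <<'E'
from station import ctrl
import cv2
s=ctrl.read_state(); print(s)
for n in("side","top"):
    im=ctrl.camera(n); cv2.imwrite(f"pics/{n}0.png",im)
    print(n,ctrl.get_calibration(n))
E
```

```text
pics
{'t': 0.0, 'qpos': array([ 1.04148795e+00,  2.07429674e-01,  1.54303464e+00,  4.57386240e-06,
        1.39347385e+00, -1.50494005e-01]), 'joint_velocities': array([ 0.00021334, -0.00069278, -0.00015959,  0.00125682,  0.00029297,
       -0.00043528]), 'effort': array([ 1.64456476e-03, -3.83023310e+01, -2.91601896e+01,  3.32579980e-06,
        1.02240779e-02, -1.30463175e-05]), 'position': array([0.21225015, 0.53354536, 0.230082  ]), 'orientation': array([[-9.29103245e-01,  3.69818534e-01, -1.18821532e-03],
       [ 3.69820272e-01,  9.29101112e-01, -2.02226157e-03],
       [ 3.56102369e-04, -2.31831590e-03, -9.99997249e-01]]), 'contact_force': array([ 0.02210432, -0.67422481, -0.25503594]), 'moment': array([-0.01566575,  0.01004745,  0.02453758]), 'opening': 0.08556893702552422}
side {'fov_y': 52.20135213509559, 'cx': 250.97174534098082, 'cy': 188.93007320671268, 'R': array([[ 0.73782998, -0.67493796, -0.0081039 ],
       [-0.51677211, -0.55712087, -0.6500484 ],
       [ 0.43422748,  0.48381307, -0.75984959]]), 't': array([-0.33352453,  0.32906585,  0.76349287])}
top {'fov_y': 55.29396144355254, 'cx': 256.7227763085904, 'cy': 197.86037149176937, 'R': array([[-0.01647956, -0.99984874,  0.00555987],
       [-0.99211545,  0.01566065, -0.12434503],
       [ 0.12423915, -0.00756518, -0.99222346]]), 't': array([0.02736094, 0.4776592 , 0.81499969])}
```

View pics/side0.png

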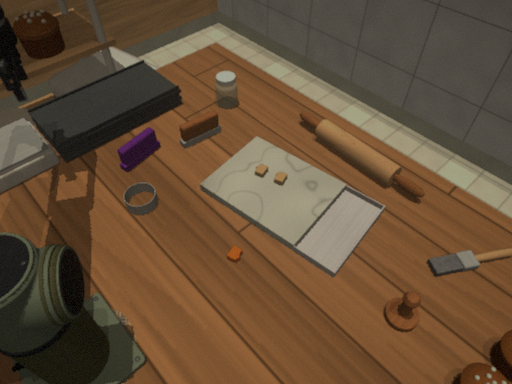

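View pics/top0.png

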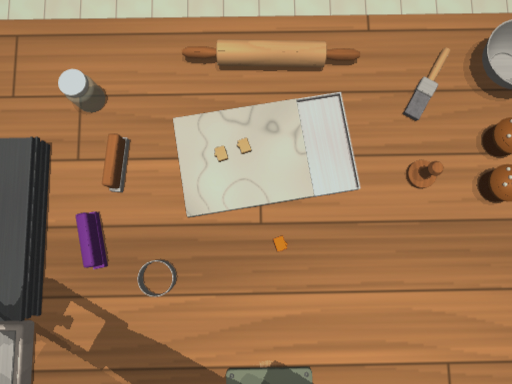

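Candidates. For the scraper: the wooden block with a steel foot at top (115,162) / side (200,128), and the purple block at top (91,240). The wooden one fits the description, and the purple one is the decoy. For the chips: tan at top (221,153) and (245,146) on the marble, and orange at (280,243) on the bench. The tan ones on the marble fit. Next I'll confirm with the networks and an enlarged crop.

```bash
cat > h.py <<'E'
import numpy as np, cv2
from station import ctrl
def K(n):
    c=ctrl.get_calibration(n); f=192/np.tan(np.radians(c["fov_y"]/2)); return c,f
def ray(n,uv,z):
    c,f=K(n); R,t=np.array(c["R"]),np.array(c["t"])
    d=R.T@np.array([(uv[0]-c["cx"])/f,(uv[1]-c["cy"])/f,1.]); o=-R.T@t
    return o+d*(z-o[2])/d[2]
def proj(n,X):
    c,f=K(n); p=np.array(c["R"])@np.array(X)+c["t"]; return np.array([c["cx"]+f*p[0]/p[2],c["cy"]+f*p[1]/p[2]])
E
python3 - <<'E'
from h import *
ti=ctrl.camera("top"); si=ctrl.camera("side")
for n in("top","side"):
    for l in("scraper_center","board_top","chip1_center"):
        for r in ctrl.regions_of(n,l):
            m=r["mask"].astype(np.uint8)
            cs,_=cv2.findContours(m,cv2.RETR_EXTERNAL,cv2.CHAIN_APPROX_NONE)
            c=max(cs,key=cv2.contourArea); ys,xs=np.nonzero(m)
            print(n,l,round(r["confidence"],2),np.round(r["rect"],1),"cent",xs.mean().round(1),ys.mean().round(1),"area",m.sum(),"box",np.round(cv2.boxPoints(cv2.minAreaRect(c)),1).tolist())
a=cv2.resize(ti[110:280,70:270],None,fx=4,fy=4,interpolation=cv2.INTER_CUBIC)[:600]
cv2.imwrite("pics/crop_t.png",a)
b=cv2.resize(si[90:240,110:310],None,fx=4,fy=4,interpolation=cv2.INTER_CUBIC)
cv2.imwrite("pics/crop_s.png",b)
E
```

```text
top scraper_center 0.7 [114.2 163.3  23.7  58.3] cent 115.0 162.4 area 1129 box [[100.69999694824219, 189.1999969482422], [107.69999694824219, 133.10000610351562], [129.3000030517578, 135.8000030517578], [122.30000305175781, 191.89999389648438]]
top scraper_center 0.57 [ 90.3 239.2  32.1  56.8] cent 90.9 239.6 area 1386 box [[73.4000015258789, 213.3000030517578], [98.4000015258789, 209.10000610351562], [107.9000015258789, 266.5], [82.9000015258789, 270.70001220703125]]
top board_top 0.81 [265.8 154.2 185.4 125.5] cent 265.1 153.8 area 16936 box [[170.1999969482422, 117.5999984741211], [343.3999938964844, 89.30000305175781], [359.6000061035156, 188.8000030517578], [186.5, 217.10000610351562]]
top chip1_center 0.67 [280.6 244.2  14.4  18.4] cent 280.0 242.1 area 185 box [[271.20001220703125, 237.39999389648438], [282.5, 232.5], [288.70001220703125, 247.0], [277.3999938964844, 251.8000030517578]]
top chip1_center 0.44 [243.2 147.6  12.7  15.2] cent 243.3 145.1 area 139 box [[235.39999389648438, 141.8000030517578], [245.39999389648438, 136.8000030517578], [251.39999389648438, 148.8000030
[... 459 characters left out ...]
99389648438, 147.6999969482422]]
side board_top 0.58 [292.3 206.8 186.4 141.5] cent 294.4 203.2 area 12387 box [[197.39999389648438, 187.39999389648438], [246.1999969482422, 113.9000015258789], [385.0, 206.0], [336.20001220703125, 279.5]]
side chip1_center 0.73 [233.9 253.6  14.1  15. ] cent 233.8 253.4 area 158 box [[225.39999389648438, 257.20001220703125], [231.8000030517578, 244.39999389648438], [242.60000610351562, 249.8000030517578], [236.1999969482422, 262.6000061035156]]
side chip1_center 0.45 [281.4 177.8  14.4  16.2] cent 280.1 177.3 area 107 box [[273.20001220703125, 180.60000610351562], [278.6000061035156, 169.8000030517578], [287.0, 174.0], [281.6000061035156, 184.8000030517578]]
```

View pics/crop_t.png

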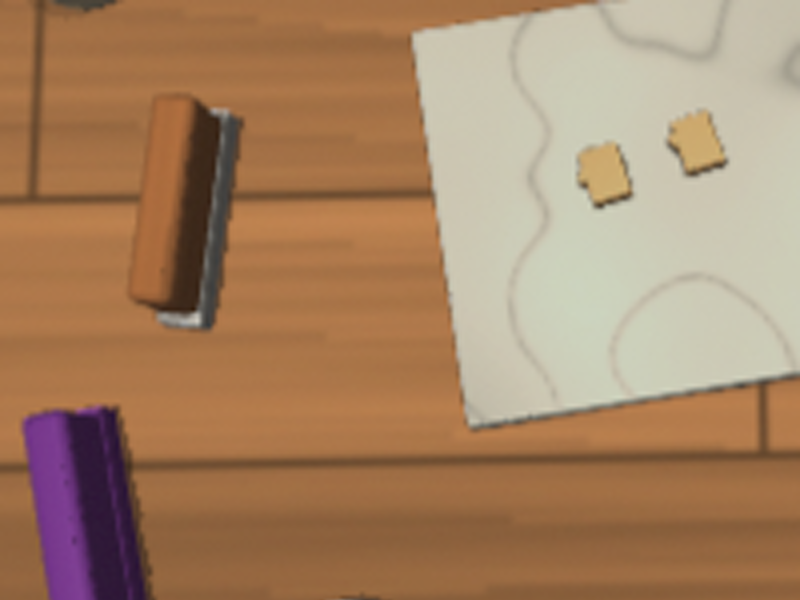

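View pics/crop_s.png

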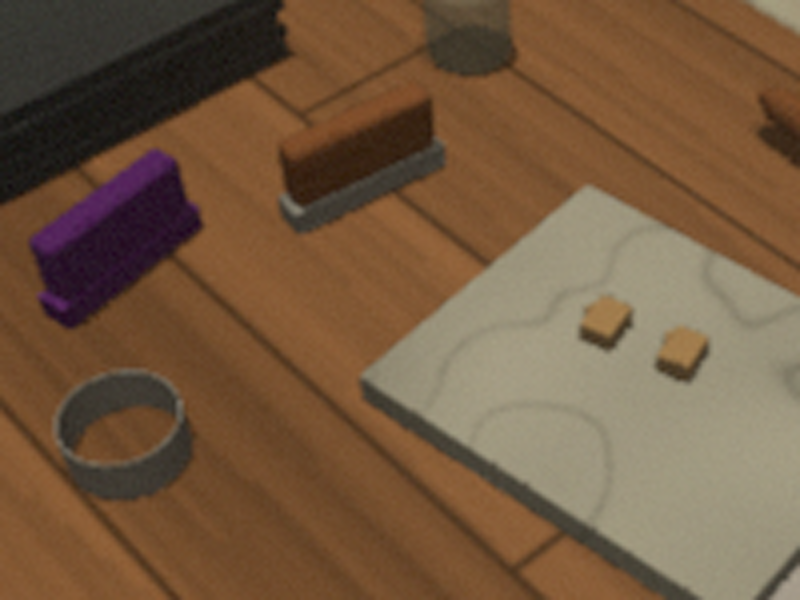

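The crops confirm it: the wooden block with a steel foot at top (115,162) is the scraper, and the tan chips on the marble are at top (221,153) and (245,146). Purple and orange are the decoys. Next I'll fit the poses to the masks in both cameras.

```bash
cat > fit.py <<'E'
from h import *
from scipy.optimize import minimize
def box(cx,cy,a,x0,x1,y0,y1,z0,z1):
    P=np.array([[x,y,z] for x in(x0,x1) for y in(y0,y1) for z in(z0,z1)],float)
    c,s=np.cos(a),np.sin(a); R=np.array([[c,-s,0],[s,c,0],[0,0,1]])
    return P@R.T+[cx,cy,0]
S=4
def sil(n,boxes):
    m=np.zeros((384*S,512*S),np.uint8)
    for b in boxes:
        p=np.array([(proj(n,X)+.5)*S for X in b]).astype(np.int32)
        cv2.fillConvexPoly(m,cv2.convexHull(p),1)
    return m
def fit(masks,model,x0,sc):
    M={n:cv2.resize(m.astype(np.uint8),None,fx=S,fy=S,interpolation=cv2.INTER_NEAREST) for n,m in masks.items()}
    def cost(x):
        c=0
        for n,m in M.items():
            s=sil(n,model(x)); c+=1-(s&m).sum()/max(1,(s|m).sum())
        return c
    x0=np.array(x0,float); sim=np.vstack([x0]+[x0+np.eye(len(x0))[i]*sc[i] for i in range(len(x0))])
    r=minimize(cost,x0,method="Nelder-Mead",options=dict(initial_simplex=sim,xatol=1e-4,fatol=1e-4)); return r.x,r.fun
def scr(x): return [box(x[0],x[1],x[2],-.065,.065,-.013,.013,0,.02),box(x[0],x[1],x[2],-.06,.06,-.013,.013,.02,.07)]
def brd(x): return [box(x[0],x[1],x[2],-.12,.12,-.15,.15,0,.025),box(x[0],x[1],x[2],-.12,.12,-.26,-.15,0,.020)]
E
python3 - <<'E'
from fit import *
ctrl.camera("top");ctrl.camera("side")
ms,mb={},{}
for n,p in(("top",(115,162)),("side",(199,128))):
    rs=ctrl.regions_of(n,"scraper_center"); r=[r for r in rs if r["mask"][p[1],p[0]]]
    if r: ms[n]=r[0]["mask"]
    r=ctrl.regions_of(n,"board_top")
    if r: mb[n]=r[0]["mask"]
print(ms.keys(),mb.keys())
g=ray("top",(118,163),.035); print("scr guess",g)
for d in(["top"],["side"],["top","side"]):
    x,f=fit({n:ms[n] for n in d if n in ms},scr,[g[0],g[1],-.1],[.01,.01,.1]); print("scr",d,x.round(4),round(f,3))
c=(ray("top",(174,118),.025)+ray("top",(187,215),.025))/2; print(c)
for d in(["top"],["side"],["top","side"]):
    xb,f=fit({n:mb[n] for n in d if n in mb},brd,[c[0]+.02,c[1]-.15,.13],[.01,.01,.05]); print("brd",d,xb.round(4),round(f,3))
for n in("top","side"):
    im=ctrl.camera(n)
    big=cv2.resize(im,None,fx=1.5,fy=1.5,interpolation=cv2.INTER_CUBIC)
    for b in scr(x)+brd(xb):
        for i in range(8):
            for k in(1,2,4):
                if not i&k:
                    p,q=[tuple(((proj(n,b[j])+.5)*1.5).astype(int).tolist()) for j in(i,i|k)]
                    cv2.line(big,p,q,(0,255,0) if k!=1 else (0,0,255),1)
    cv2.imwrite(f"pics/fit_{n}.png",big)
    # chips by colour
    hsv=cv2.cvtColor(im,cv2.COLOR_BGR2HSV)
    m=((hsv[...,0]>10)&(hsv[...,0]<28)&(hsv[...,1]>70)).astype(np.uint8)
    poly=np.array([proj(n,X) for X in box(xb[0],xb[1],xb[2],-.11,.11,-.14,.14,.025,.025)]).astype(np.int32)
    bm=np.zeros_like(m); cv2.fillConvexPoly(bm,cv2.convexHull(poly),1)
    k,l,st,ce=cv2.connectedComponentsWithStats(m&bm)
    for i in range(1,k):
        if st[i,4]>20:
            w=ray(n,ce[i],.037 if n=="top" else .033); ca,sa=np.cos(xb[2]),np.sin(xb[2]); d=w[:2]-xb[:2]
            print(n,st[i,4],ce[i].round(1),w.round(4),"in board",(ca*d[0]+sa*d[1]).round(4),(-sa*d[0]+ca*d[1]).round(4))
E
```

```text
dict_keys(['top', 'side']) dict_keys(['top', 'side'])
scr guess [0.5636909  0.33916623 0.035     ]
scr ['top'] [ 0.5669  0.3456 -0.0888] 0.066
scr ['side'] [ 0.5642  0.348  -0.0384] 0.081Traceback (most recent call last):
  File "<stdin>", line 12, in <module>
  File "fit.py", line 22, in fit
    r=minimize(cost,x0,method="Nelder-Mead",options=dict(initial_simplex=sim,xatol=1e-4,fatol=1e-4)); return r.x,r.fun
    res = _minimize_neldermead(fun, x0, args, callback, bounds=bounds,
                               **options)
    fxcc = func(xcc)
    fx = function(np.copy(x), *(wrapper_args + args))
  File "fit.py", line 19, in cost
    s=sil(n,model(x)); c+=1-(s&m).sum()/max(1,(s|m).sum())
  File "fit.py", line 11, in sil
    p=np.array([(proj(n,X)+.5)*S for X in b]).astype(np.int32)
                 ~~~~^^^^^
  File "h.py", line 10, in proj
    c,f=K(n); p=np.array(c["R"])@np.array(X)+c["t"]; return np.array([c["cx"]+f*p[0]/p[2],c["cy"]+f*p[1]/p[2]])
        ~^^^
  File "h.py", line 4, in K
    c=ctrl.get_calibration(n); f=192/np.tan(np.radians(c["fov_y"]/2)); return c,f
ValueError: time passes only in moves, steps and waits
```

```bash
python3 - <<'E'
s=open('h.py').read()
s=s.replace('''def K(n):
    c=ctrl.get_calibration(n);''','''_C={n:ctrl.get_calibration(n) for n in("top","side")}
def K(n):
    c=_C[n];''')
open('h.py','w').write(s)
E
cat > run1.py <<'E'
from fit import *
I={n:ctrl.camera(n) for n in("top","side")}
ms,mb={},{}
for n,p in(("top",(115,162)),("side",(199,128))):
    rs=ctrl.regions_of(n,"scraper_center"); r=[r for r in rs if r["mask"][p[1],p[0]]]
    if r: ms[n]=r[0]["mask"]
    r=ctrl.regions_of(n,"board_top")
    if r: mb[n]=r[0]["mask"]
print(ms.keys(),mb.keys())
g=ray("top",(118,163),.035)
for d in(["top"],["side"],["top","side"]):
    x,f=fit({n:ms[n] for n in d if n in ms},scr,[g[0],g[1],-.1],[.01,.01,.1]); print("scr",d,x.round(4),round(f,3))
c=(ray("top",(174,118),.025)+ray("top",(187,215),.025))/2; print(c)
for d in(["top"],["side"],["top","side"]):
    xb,f=fit({n:mb[n] for n in d if n in mb},brd,[c[0]+.02,c[1]-.15,.13],[.01,.01,.05]); print("brd",d,xb.round(4),round(f,3))
for n in("top","side"):
    im=I[n]
    big=cv2.resize(im,None,fx=1.5,fy=1.5,interpolation=cv2.INTER_CUBIC)
    for b in scr(x)+brd(xb):
        for i in range(8):
            for k in(1,2,4):
                if not i&k:
                    p,q=[tuple(((proj(n,b[j])+.5)*1.5).astype(int).tolist()) for j in(i,i|k)]
                    cv2.line(big,p,q,(0,255,0) if k!=1 else (0,0,255),1)
    cv2.imwrite(f"pics/fit_{n}.png",big)
    hsv=cv2.cvtColor(im,cv2.COLOR_BGR2HSV)
    m=((hsv[...,0]>10)&(hsv[...,0]<28)&(hsv[...,1]>70)).astype(np.uint8)
    poly=np.array([proj(n,X) for X in box(xb[0],xb[1],xb[2],-.11,.11,-.14,.14,.025,.025)]).astype(np.int32)
    bm=np.zeros_like(m); cv2.fillConvexPoly(bm,cv2.convexHull(poly),1)
    k,l,st,ce=cv2.connectedComponentsWithStats(m&bm)
    for i in range(1,k):
        if st[i,4]>20:
            w=ray(n,ce[i],.037 if n=="top" else .033); ca,sa=np.cos(xb[2]),np.sin(xb[2]); d=w[:2]-xb[:2]
            print(n,st[i,4],ce[i].round(1),w.round(4),"in board",(ca*d[0]+sa*d[1]).round(4),(-sa*d[0]+ca*d[1]).round(4))
E
python3 run1.py
```

```text
dict_keys(['top', 'side']) dict_keys(['top', 'side'])
scr ['top'] [ 0.5657  0.3441 -0.1009] 0.08
scr ['side'] [ 0.5642  0.3472 -0.0524] 0.128
scr ['top', 'side'] [ 0.5656  0.3448 -0.0944] 0.216
[0.55732552 0.19701499 0.025     ]
brd ['top'] [0.5795 0.0516 0.1503] 0.027
brd ['side'] [0.5776 0.0536 0.1474] 0.034
brd ['top', 'side'] [0.5785 0.0525 0.1484] 0.069
top 152 [243.8 145.4] [0.6007 0.0478 0.037 ] in board 0.0213 -0.0079
top 154 [220.7 153.3] [0.5826 0.1014 0.037 ] in board 0.0114 0.0478
side 129 [260.9 169.9] [0.5823 0.1029 0.033 ] in board 0.0112 0.0493
side 133 [280.1 177.5] [0.6001 0.0489 0.033 ] in board 0.0208 -0.0067
```

Run:
```python
import cv2,numpy as np
a=cv2.imread("pics/fit_top.png")[130:340,120:400]; b=cv2.imread("pics/fit_side.png")[130:340,220:500]
im=np.hstack([cv2.resize(a,(400,300),interpolation=cv2.INTER_CUBIC),cv2.resize(b,(400,300),interpolation=cv2.INTER_CUBIC)]); cv2.imwrite("pics/fitc.png",im)
```

```text
(no output)
```

View pics/fit_top.png

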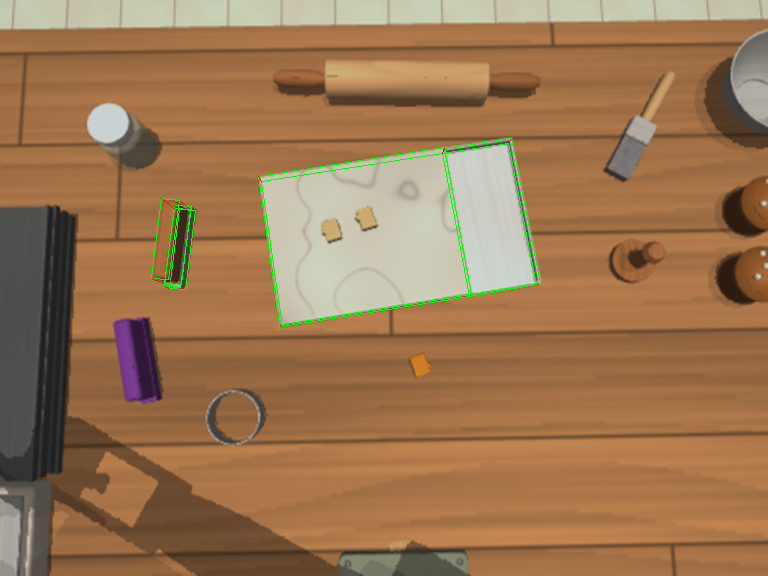

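View pics/fitc.png

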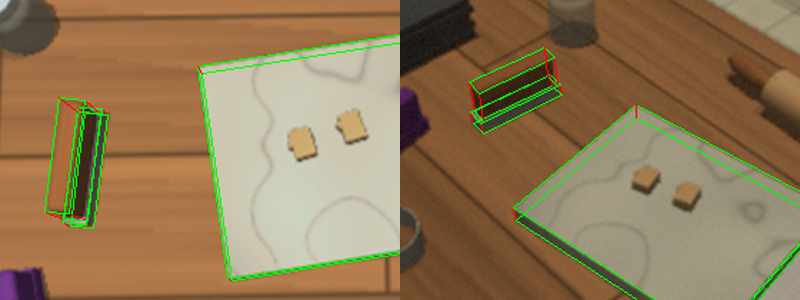

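```bash
cat > go.py <<'E'
import sys,numpy as np
from scipy.spatial.transform import Rotation as Ro
from station import ctrl
# args: x y z yaw_of_scraper (jaw axis = +90deg)
x,y,z,a=map(float,sys.argv[1:5])
s=ctrl.read_state(); R=s["orientation"]; p=s["position"]
yv=np.array([-np.sin(a),np.cos(a),0]); zv=np.array([0,0,-1.]); 
best=None
for sg in(1,-1):
    T=np.column_stack([np.cross(sg*yv,zv),sg*yv,zv]); r=Ro.from_matrix(R.T@T).as_rotvec()
    if best is None or np.linalg.norm(r)<np.linalg.norm(best): best=r
print("t",round(s["t"],2),"pos",p.round(4),"open",round(s["opening"],4),"F",s["contact_force"].round(2),"M",s["moment"].round(2))
ang=np.degrees(np.arctan2(R[1,1],R[0,1])); print("jaw deg",ang.round(2),"tilt",np.degrees(np.arccos(-R[2,2])).round(2),"q6",s["qpos"][5].round(3))
d=R.T@(np.array([x,y,z])-p)*1000
print("shift",d.round(1),"rot",best.round(4),"rows>=",np.ceil(max(np.linalg.norm(d)/41.7,np.degrees(np.linalg.norm(best))/7.16)))
E
python3 go.py 0.566 0.345 0.2 -0.093
```

```text
t 1.1 pos [0.2127 0.5342 0.2313] open 0.085 F [-0.19  0.15 -0.05] M [ 0.06 -0.04  0.05]
jaw deg 68.3 tilt 0.0 q6 -0.151
shift [-398.2  -45.2   31.3] rot [ 0.      0.     -0.2858] rows>= 10.0
```

```bash
python3 -m inch '[[[0,-33,-4,2,0,0,-0.024],[0,-66,-8,5,0,0,-0.048],[0,-100,-11,8,0,0,-0.072],[0,-133,-15,10,0,0,-0.096],[0,-166,-19,13,0,0,-0.12],[0,-200,-23,16,0,0,-0.144],[0,-233,-26,18,0,0,-0.167],[0,-266,-30,21,0,0,-0.19],[0,-300,-34,24,0,0,-0.215],[0,-333,-38,26,0,0,-0.238],[0,-366,-42,29,0,0,-0.262],[0,-398,-45,31,0,0,-0.286],[0,-398,-45,31,0,0,-0.286],[0,-398,-45,31,0,0,-0.286],[0,-398,-45,31,0,0,-0.286]]]'; python3 go.py 0.566 0.345 0.1 -0.093
python3 - <<'E'
from h import *
a=ctrl.camera("top"); b=ctrl.camera("side")
cv2.imwrite("pics/a1.png",np.hstack([cv2.resize(a,(400,300)),cv2.resize(b,(400,300))]))
E
```

```text
t: 2.35
position: [0.5654, 0.3452, 0.1999]
orientation: [[-0.996, 0.093, -0.001], [0.093, 0.996, 0.0], [0.001, 0.0, -1.0]]
contact_force: [-1.2, 0.1, 0.7]
opening: 0.0856
t 2.35 pos [0.5654 0.3452 0.1999] open 0.0856 F [-1.23  0.15  0.71] M [-0.    0.03 -0.  ]
jaw deg 84.65 tilt 0.06 q6 -1.06
shift [-0.7 -0.2 99.9] rot [ 0.     -0.0011 -0.0004] rows>= 3.0
```

View pics/a1.png

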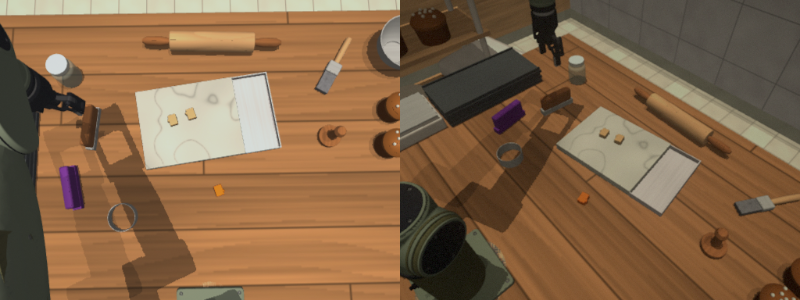

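The gripper hangs above the scraper with its jaws along the scraper's thickness, and the other things are clear. Next I descend and grip.

```bash
python3 -m inch '[[[0,-1,0,30,0,0,0],[0,-1,0,60,0,0,0],[0,-1,0,90,0,0,0],[0,-1,0,110,0,0,0],[0,-1,0,130,0,0,0],[0,-1,0,145,0,0,0],[0,-1,0,158,0,0,0],[0,-1,0,167,0,0,0],[0,-1,0,170,0,0,0],[0,-1,0,170,0,0,0],[0,-1,0,170,0,0,0]]]'; python3 go.py 0.566 0.345 0.03 -0.093
python3 - <<'E'
from h import *
a=ctrl.camera("top"); b=ctrl.camera("side")
cv2.imwrite("pics/a2.png",np.hstack([cv2.resize(a[90:240,50:250],(400,300),interpolation=3),cv2.resize(b[50:200,100:300],(400,300),interpolation=3)]))
E
```

```text
t: 3.37
position: [0.5662, 0.3465, 0.0313]
orientation: [[-0.996, 0.091, 0.001], [0.091, 0.996, 0.001], [-0.001, 0.001, -1.0]]
contact_force: [-0.1, 0.7, 0.2]
opening: 0.0857
t 3.37 pos [0.5662 0.3465 0.0313] open 0.0857 F [-0.1   0.72  0.17] M [-0.02 -0.01 -0.02]
jaw deg 84.77 tilt 0.07 q6 -1.061
shift [ 0.1 -1.5  1.3] rot [0.0009 0.0009 0.0017] rows>= 1.0
```

View pics/a2.png

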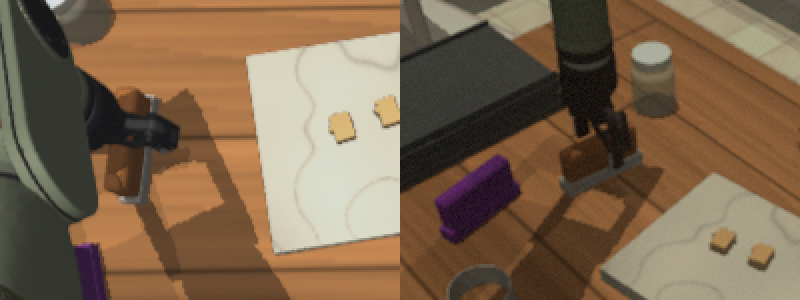

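The jaws straddle the wood near mid-length. Closing now.

```bash
python3 -m inch '[[[0.3,0,0,0,0,0,0],[0.6,0,0,0,0,0,0],[1,0,0,0,0,0,0],[1,0,0,0,0,0,0],[1,0,0,0,0,0,0],[1,0,0,0,0,0,0],[1,0,0,0,0,0,0],[1,0,0,0,0,0,0],[1,0,0,0,0,0,0],[1,0,0,0,0,0,0]]]'; python3 go.py 0.566 0.345 0.13 -0.093
```

```text
t: 4.3
position: [0.5669, 0.3464, 0.0321]
orientation: [[-0.996, 0.091, 0.002], [0.091, 0.996, 0.001], [-0.002, 0.001, -1.0]]
contact_force: [-0.7, -1.4, 2.8]
opening: 0.0252
t 4.3 pos [0.5669 0.3464 0.0321] open 0.0252 F [-0.7  -1.4   2.82] M [-0.24  0.08 -0.01]
jaw deg 84.75 tilt 0.15 q6 -1.061
shift [  0.6  -1.3 -97.9] rot [0.0013 0.0022 0.0014] rows>= 3.0
```

```bash
python3 -m inch '[[[1,0,0,-10,0,0,0],[1,0,0,-30,0,0,0],[1,0,0,-60,0,0,0],[1,0,0,-90,0,0,0],[1,0,0,-100,0,0,0],[1,0,0,-100,0,0,0],[1,0,0,-100,0,0,0]]]'; python3 go.py 0.579 0.159 0.13 0.148
python3 - <<'E'
from h import *
a=ctrl.camera("top"); b=ctrl.camera("side")
cv2.imwrite("pics/a3.png",np.hstack([cv2.resize(a[90:240,50:250],(400,300),interpolation=3),cv2.resize(b[30:180,100:300],(400,300),interpolation=3)]))
E
```

```text
t: 4.88
position: [0.5663, 0.3463, 0.1317]
orientation: [[-0.996, 0.091, 0.002], [0.091, 0.996, 0.001], [-0.002, 0.001, -1.0]]
contact_force: [0.3, -0.8, -4.2]
opening: 0.0255
t 4.88 pos [0.5663 0.3463 0.1317] open 0.0255 F [ 0.31 -0.85 -4.16] M [0.02 0.06 0.  ]
jaw deg 84.76 tilt 0.13 q6 -1.061
shift [ -29.7 -185.3    1.5] rot [ 0.0011  0.002  -0.2395] rows>= 5.0
```

View pics/a3.png

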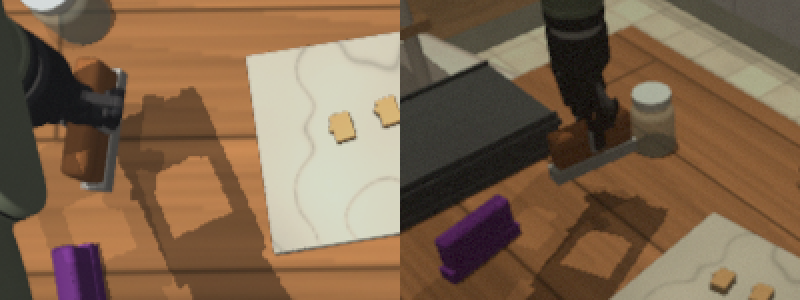

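Run:
```python
from h import *
a=ctrl.camera("top"); b=ctrl.camera("side")
cv2.imwrite("pics/a4.png",np.hstack([cv2.resize(a[110:195,70:125],(390,600),interpolation=3),cv2.resize(b[65:145,165:220],(410,600),interpolation=3)]))
```

```text
(no output)
```

View pics/a4.png

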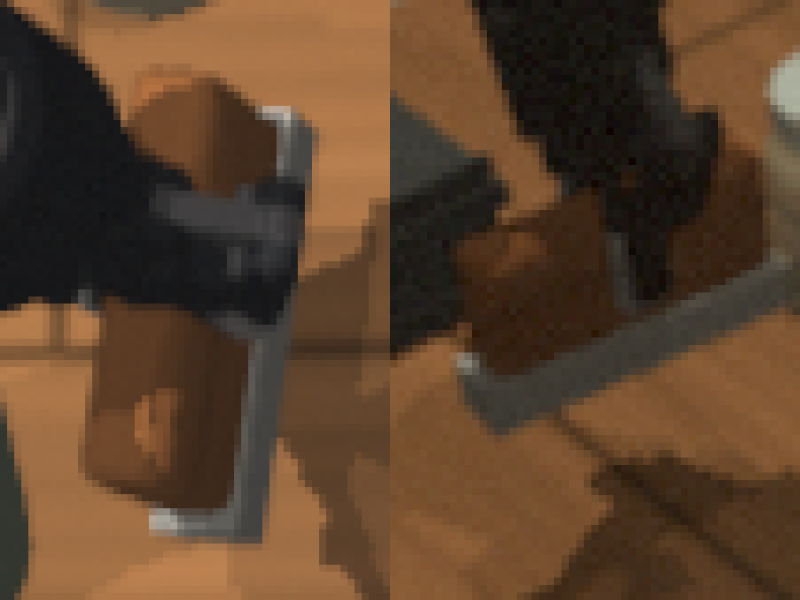

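Run:
```python
from fit import *
s=ctrl.read_state();p=s["position"]
# model lifted with foot at 0.1
def L(x,y,a): 
    out=[]
    for b in scr([x,y,a]): out.append(b+[0,0,p[2]-.0315])
    return out
A={"top":ctrl.camera("top")[110:195,70:125],"side":ctrl.camera("side")[65:145,165:220]}
org={"top":(70,110),"side":(165,65)}; ims=[]
for dx in (0,-.008):
  for n in A:
    k=7; big=cv2.resize(A[n][:80],None,fx=k,fy=k,interpolation=3)
    q=p[:2]+dx*np.array([np.cos(-.091),np.sin(-.091)])
    for b in L(q[0],q[1],-.091):
        for i in range(8):
            for m in(1,2,4):
                if not i&m:
                    u,v=[tuple(((proj(n,b[j])+.5-org[n])*k).astype(int).tolist()) for j in(i,i|m)]
                    cv2.line(big,u,v,(0,255,0),1)
    ims.append(cv2.resize(big,None,fx=.5,fy=.5,interpolation=cv2.INTER_AREA))
cv2.imwrite("pics/a5.png",np.hstack(ims))
```

```text
(no output)
```

View pics/a5.png

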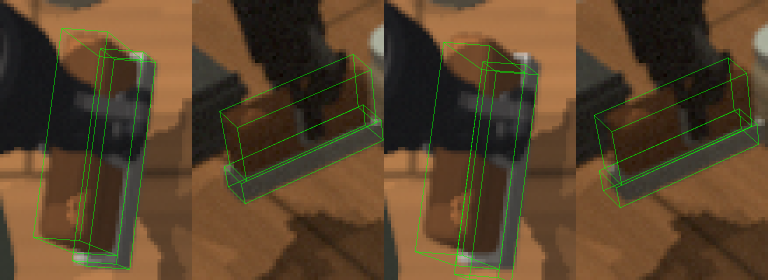

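The held scraper matches the zero-offset overlay: level, and centred on the TCP. Next I carry it to behind the farther chip.

```bash
python3 -m inch '[[[1,-3,-20,0,0,0,0],[1,-7,-45,0,0,0,-0.02],[1,-12,-75,0,0,0,-0.06],[1,-17,-105,0,0,0,-0.1],[1,-21,-130,0,0,0,-0.14],[1,-25,-155,0,0,0,-0.18],[1,-28,-175,1,0.001,0.002,-0.22],[1,-30,-185,1,0.001,0.002,-0.24],[1,-30,-185,1,0.001,0.002,-0.24],[1,-30,-185,1,0.001,0.002,-0.24],[1,-30,-185,1,0.001,0.002,-0.24]]]'; python3 go.py 0.579 0.159 0.068 0.148
```

```text
t: 6.1
position: [0.5782, 0.1595, 0.1286]
orientation: [[-0.989, -0.148, -0.004], [-0.148, 0.989, -0.001], [0.004, -0.0, -1.0]]
contact_force: [-0.6, 0.1, -3.4]
opening: 0.0251
t 6.1 pos [0.5782 0.1595 0.1286] open 0.0251 F [-0.64  0.07 -3.42] M [-0.02 -0.05  0.03]
jaw deg 98.49 tilt 0.22 q6 -1.594
shift [-0.9 -0.6 60.6] rot [-0.0003 -0.0038  0.0001] rows>= 2.0
```

```bash
python3 -m inch '[[[1,-1,-1,15,0,-0.003,0],[1,-1,-1,30,0,-0.003,0],[1,-1,-1,45,0,-0.003,0],[1,-1,-1,55,0,-0.003,0],[1,-1,-1,60,0,-0.003,0],[1,-1,-1,60,0,-0.003,0],[1,-1,-1,60,0,-0.003,0]]]'; python3 go.py 0.579 0.159 0.058 0.148
python3 - <<'E'
from h import *
a=ctrl.camera("top"); b=ctrl.camera("side")
cv2.imwrite("pics/a6.png",np.hstack([cv2.resize(a[90:240,150:350],(400,300),interpolation=3),cv2.resize(b[90:240,180:380],(400,300),interpolation=3)]))
E
```

```text
t: 6.68
position: [0.5793, 0.1591, 0.0687]
orientation: [[-0.989, -0.148, -0.001], [-0.148, 0.989, -0.0], [0.001, -0.0, -1.0]]
contact_force: [0.1, -0.1, -3.0]
opening: 0.0254
t 6.68 pos [0.5793 0.1591 0.0687] open 0.0254 F [ 0.06 -0.13 -2.99] M [ 0.02 -0.    0.01]
jaw deg 98.52 tilt 0.04 q6 -1.595
shift [ 0.3 -0.  10.7] rot [-0.0003 -0.0006  0.0008] rows>= 1.0
```

View pics/a6.png

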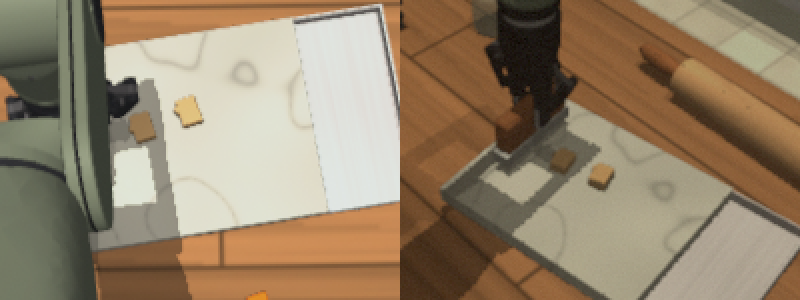

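The scraper is behind both chips, square to the marble, with both chips inside its width. Now I lower it until it touches.

```bash
python3 -m inch '[[[1,0,0,4,0,0,0],[1,0,0,7,0,0,0],[1,0,0,9,0,0,0],[1,0,0,10,0,0,0],[1,0,0,11,0,0,0],[1,0,0,11,0,0,0],[1,0,0,11,0,0,0]]]'; python3 go.py 0.579 0.159 0.057 0.148
```

```text
t: 7.37
position: [0.5801, 0.1589, 0.0586]
orientation: [[-0.989, -0.148, 0.001], [-0.148, 0.989, -0.0], [-0.001, -0.0, -1.0]]
contact_force: [0.5, -0.5, -2.9]
opening: 0.0251
t 7.37 pos [0.5801 0.1589 0.0586] open 0.0251 F [ 0.52 -0.49 -2.86] M [ 0.    0.   -0.03]
jaw deg 98.5 tilt 0.07 q6 -1.595
shift [1.1 0.2 1.6] rot [-0.0003  0.0013  0.0004] rows>= 1.0
```

```bash
python3 -m inch '[[[1,1,0,0.5,0,0.001,0],[1,1,0,1,0,0.001,0],[1,1,0,1.5,0,0.001,0],[1,1,0,2,0,0.001,0],[1,1,0,2,0,0.001,0]]]'; python3 go.py 0.622 -0.130 0.057 0.148
```

```text
t: 7.78
position: [0.5791, 0.1587, 0.0572]
orientation: [[-0.989, -0.148, 0.0], [-0.148, 0.989, -0.0], [-0.0, -0.0, -1.0]]
contact_force: [-2.8, 0.2, 1.1]
opening: 0.0251
t 7.78 pos [0.5791 0.1587 0.0572] open 0.0251 F [-2.79  0.23  1.14] M [-0.04  0.32 -0.02]
jaw deg 98.51 tilt 0.02 q6 -1.595
shift [ 2.000e-01 -2.919e+02  3.000e-01] rot [-0.0004  0.0001  0.0004] rows>= 8.0
```

```bash
python3 -m inch '[[[1,0,-5,0,0,0,0],[1,0,-15,0,0,0,0],[1,0,-27,0,0,0,0],[1,0,-39,0,0,0,0],[1,0,-51,0,0,0,0],[1,0,-63,0,0,0,0],[1,0,-75,0,0,0,0],[1,0,-87,0,0,0,0],[1,0,-99,0,0,0,0],[1,0,-111,0,0,0,0],[1,0,-123,0,0,0,0],[1,0,-135,0,0,0,0],[1,0,-145,0,0,0,0],[1,0,-150,0,0,0,0],[1,0,-150,0,0,0,0],[1,0,-150,0,0,0,0]]]'; python3 go.py 0.622 -0.130 0.057 0.148
python3 - <<'E'
from h import *
a=ctrl.camera("top"); b=ctrl.camera("side")
cv2.imwrite("pics/a7.png",np.hstack([cv2.resize(a[70:220,180:380],(400,300),interpolation=3),cv2.resize(b[120:270,200:400],(400,300),interpolation=3)]))
E
```

```text
t: 9.12
position: [0.6013, 0.0099, 0.0572]
orientation: [[-0.989, -0.147, 0.0], [-0.147, 0.989, -0.001], [-0.0, -0.001, -1.0]]
contact_force: [-0.2, -1.2, -1.0]
opening: 0.025
t 9.12 pos [0.6013 0.0099 0.0572] open 0.025 F [-0.16 -1.19 -1.03] M [-0.07 -0.06  0.01]
jaw deg 98.47 tilt 0.04 q6 -1.845
shift [   0.2 -141.4    0.3] rot [-0.0007  0.0001 -0.0002] rows>= 4.0
```

View pics/a7.png

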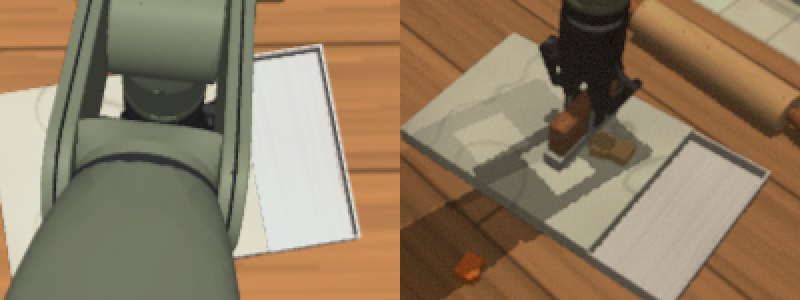

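Both chips are in a train in front of the foot (side crop (603,145) and (623,152)). I'll continue over the end.

```bash
python3 -m inch '[[[1,0,-5,-0.3,0,0,0],[1,0,-15,-0.3,0,0,0],[1,0,-27,-0.3,0,0,0],[1,0,-39,-0.3,0,0,0],[1,0,-51,-0.3,0,0,0],[1,0,-63,-0.3,0,0,0],[1,0,-75,-0.3,0,0,0],[1,0,-87,-0.3,0,0,0],[1,0,-99,-0.3,0,0,0],[1,0,-109,-0.5,0,0,0],[1,0,-117,-0.5,0,0,0],[1,0,-125,-0.5,0,0,0],[1,0,-132,-0.5,0,0,0],[1,0,-138,-0.5,0,0,0],[1,0,-142,-0.5,0,0,0],[1,0,-142,-0.5,0,0,0],[1,0,-142,-0.5,0,0,0]]]'; python3 go.py 0.5945 0.077 0.057 0.148
python3 - <<'E'
from h import *
a=ctrl.camera("top"); b=ctrl.camera("side")
cv2.imwrite("pics/a8.png",np.hstack([cv2.resize(a[70:220,200:400],(400,300),interpolation=3),cv2.resize(b[130:280,230:430],(400,300),interpolation=3)]))
E
```

```text
t: 10.63
position: [0.6222, -0.1299, 0.0577]
orientation: [[-0.989, -0.148, -0.0], [-0.148, 0.989, -0.0], [0.0, -0.0, -1.0]]
contact_force: [1.3, 0.3, -3.3]
opening: 0.0251
t 10.63 pos [ 0.6222 -0.1299  0.0577] open 0.0251 F [ 1.3   0.27 -3.26] M [-0.02 -0.   -0.03]
jaw deg 98.52 tilt 0.02 q6 -2.061
shift [ -3.2 208.7   0.6] rot [-0.0004 -0.0002  0.0006] rows>= 6.0
```

View pics/a8.png

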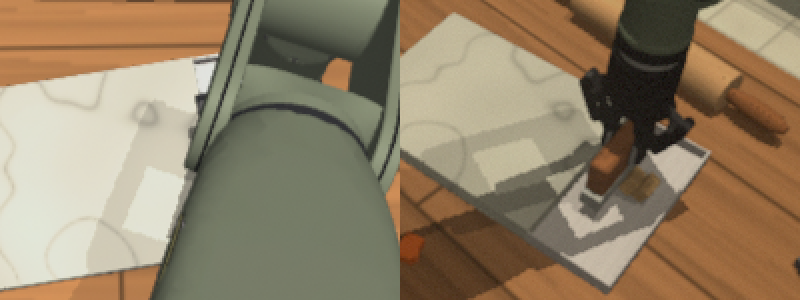

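The chips are past the edge. I'll lift, go back over the marble, and look at the tray.

```bash
python3 -m inch '[[[1,0,2,-8,0,0,0],[1,0,4,-20,0,0,0],[1,0,12,-30,0,0,0],[1,0,35,-33,0,0,0],[1,-1,65,-33,0,0,0],[1,-2,95,-33,0,0,0],[1,-3,125,-33,0,0,0],[1,-3,155,-33,0,0,0],[1,-3,185,-33,0,0,0],[1,-3,200,-33,0,0,0],[1,-3,206,-33,0,0,0],[1,-3,206,-33,0,0,0],[1,-3,206,-33,0,0,0]]]'; python3 go.py 0.5914 0.0747 0.057 0.148
python3 - <<'E'
from h import *
a=ctrl.camera("top"); b=ctrl.camera("side")
cv2.imwrite("pics/a9.png",np.hstack([cv2.resize(a[70:220,200:400],(400,300),interpolation=3),cv2.resize(b[130:280,230:430],(400,300),interpolation=3)]))
E
```

```text
t: 11.82
position: [0.595, 0.0742, 0.0913]
orientation: [[-0.989, -0.149, 0.001], [-0.149, 0.989, -0.001], [-0.001, -0.001, -1.0]]
contact_force: [-0.8, 0.4, -2.6]
opening: 0.025
t 11.82 pos [0.595  0.0742 0.0913] open 0.025 F [-0.75  0.36 -2.59] M [-0.    0.02  0.01]
jaw deg 98.57 tilt 0.1 q6 -1.739
shift [ 3.5  1.1 34.3] rot [-0.0014  0.0009  0.0016] rows>= 1.0
```

View pics/a9.png

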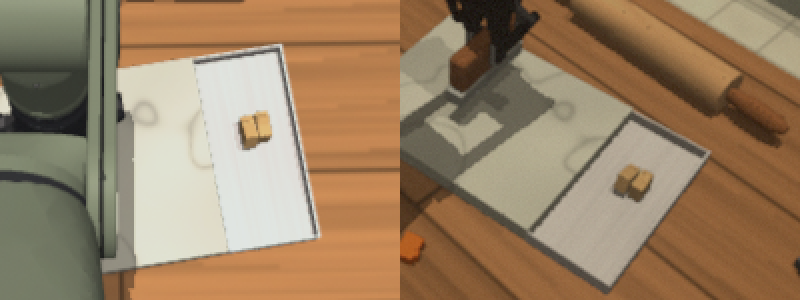

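Both chips lie in the tray (top crop (248,131) and (263,126)), clear of the marble edge. Next I set the scraper down.

```bash
python3 -m inch '[[[1,3,1,10,-0.001,0.001,0.001],[1,3,1,20,-0.001,0.001,0.001],[1,3,1,27,-0.001,0.001,0.001],[1,3,1,30,-0.001,0.001,0.001],[1,3,1,32,-0.001,0.001,0.001],[1,3,1,32.5,-0.001,0.001,0.001],[1,3,1,33,-0.001,0.001,0.001],[1,3,1,33,-0.001,0.001,0.001]]]'; python3 go.py 0.5914 0.0747 0.057 0.148
```

```text
t: 12.58
position: [0.5924, 0.0739, 0.0581]
orientation: [[-0.989, -0.146, 0.0], [-0.146, 0.989, -0.0], [-0.0, -0.0, -1.0]]
contact_force: [0.8, -0.4, -2.7]
opening: 0.0256
t 12.58 pos [0.5924 0.0739 0.0581] open 0.0256 F [ 0.81 -0.41 -2.68] M [-0.06 -0.01  0.02]
jaw deg 98.41 tilt 0.02 q6 -1.738
shift [0.9 0.9 1.1] rot [-0.0001  0.0004 -0.0012] rows>= 1.0
```

```bash
python3 -m inch '[[[1,0,0,0.5,0,0,0],[1,0,0,1,0,0,0],[1,0,0,1.3,0,0,0],[1,0,0,1.3,0,0,0]]]'; python3 go.py 0.5914 0.0747 0.057 0.148
```

```text
t: 12.92
position: [0.5927, 0.074, 0.0571]
orientation: [[-0.989, -0.146, 0.001], [-0.146, 0.989, 0.0], [-0.001, -0.0, -1.0]]
contact_force: [0.2, 0.6, -2.0]
opening: 0.0255
t 12.92 pos [0.5927 0.074  0.0571] open 0.0255 F [ 0.25  0.58 -2.04] M [0.   0.01 0.02]
jaw deg 98.42 tilt 0.06 q6 -1.738
shift [1.2 0.9 0.1] rot [-0.0001  0.0011 -0.0011] rows>= 1.0
```

```bash
python3 -m inch '[[[1,0,0,0.4,0,0,0],[1,0,0,0.8,0,0,0],[1,0,0,0.8,0,0,0]]]'; python3 go.py 0.5914 0.0747 0.057 0.148
```

```text
t: 13.17
position: [0.5928, 0.074, 0.0571]
orientation: [[-0.989, -0.146, 0.001], [-0.146, 0.989, -0.0], [-0.001, -0.0, -1.0]]
contact_force: [-3.9, -0.7, 3.4]
opening: 0.0253
t 13.17 pos [0.5928 0.074  0.0571] open 0.0253 F [-3.89 -0.67  3.43] M [ 0.01  0.45 -0.02]
jaw deg 98.42 tilt 0.07 q6 -1.738
shift [1.2 0.9 0.1] rot [-0.0002  0.0011 -0.001 ] rows>= 1.0
```

The foot is resting on the marble: the vertical force rose by about 6 N. Releasing and rising now.

```bash
python3 -m inch '[[[0.55,0,0,0,0,0,0],[0.4,0,0,0,0,0,0],[0.2,0,0,0,0,0,0],[0,0,0,0,0,0,0],[0,0,0,0,0,0,0],[0,0,0,0,0,0,0],[0,0,0,0,0,0,0],[0,0,0,0,0,0,0]]]'; python3 go.py 0.5914 0.0747 0.057 0.148
python3 - <<'E'
from h import *
b=ctrl.camera("side"); cv2.imwrite("pics/a10.png",cv2.resize(b[100:250,180:380],(800,600),interpolation=3))
E
```

```text
t: 13.83
position: [0.5927, 0.074, 0.057]
orientation: [[-0.989, -0.146, 0.001], [-0.146, 0.989, -0.0], [-0.001, -0.0, -1.0]]
contact_force: [1.0, -0.2, -0.2]
opening: 0.0853
t 13.83 pos [0.5927 0.074  0.057 ] open 0.0853 F [ 0.96 -0.23 -0.2 ] M [-0.02 -0.02  0.02]
jaw deg 98.42 tilt 0.06 q6 -1.738
shift [1.2 0.9 0. ] rot [-0.0002  0.0011 -0.0011] rows>= 1.0
```

View pics/a10.png

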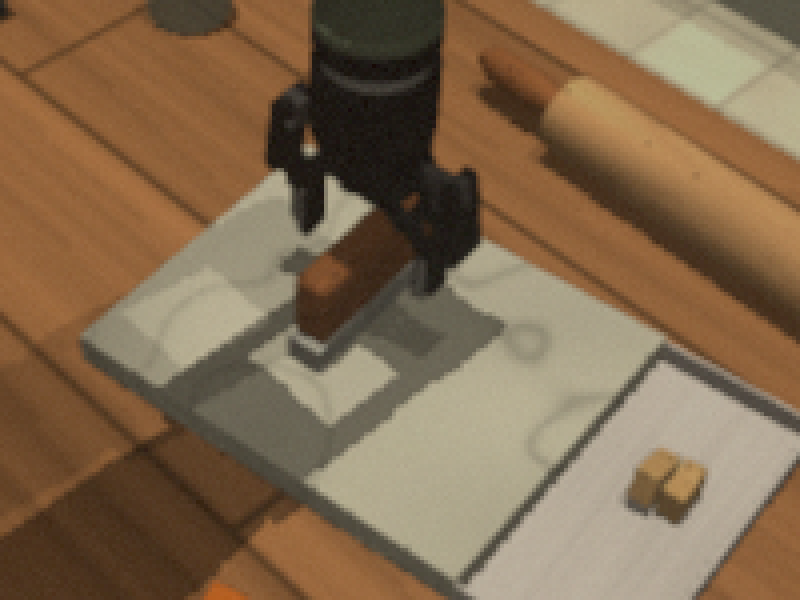

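The jaws are clear on both sides and the scraper stands upright (325,290), with both chips in the tray (665,485). Rising straight up.

```bash
python3 -m inch '[[[0,0,0,-10,0,0,0],[0,0,0,-25,0,0,0],[0,0,0,-50,0,0,0],[0,0,0,-80,0,0,0],[0,0,0,-110,0,0,0],[0,0,0,-140,0,0,0],[0,0,0,-165,0,0,0],[0,0,0,-180,0,0,0],[0,0,0,-180,0,0,0],[0,0,0,-180,0,0,0]]]'; python3 go.py 0.4 0.0 0.25 0.148
python3 - <<'E'
from h import *
a=ctrl.camera("top"); b=ctrl.camera("side")
cv2.imwrite("pics/a11.png",np.hstack([cv2.resize(a,(400,300),interpolation=3),cv2.resize(b[100:250,200:400],(400,300),interpolation=3)]))
E
```

```text
t: 14.72
position: [0.5932, 0.074, 0.2386]
orientation: [[-0.989, -0.147, 0.004], [-0.147, 0.989, -0.0], [-0.004, -0.001, -1.0]]
contact_force: [-0.6, -0.9, -0.6]
opening: 0.0851
t 14.72 pos [0.5932 0.074  0.2386] open 0.0851 F [-0.63 -0.92 -0.57] M [0.01 0.02 0.05]
jaw deg 98.42 tilt 0.24 q6 -1.738
shift [201.9 -44.9 -12.2] rot [-0.0007  0.0041 -0.001 ] rows>= 5.0
```

View pics/a11.png

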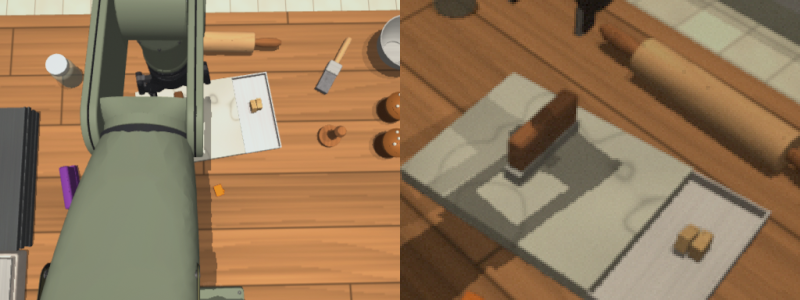

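Run:
```python
from station import ctrl
print(ctrl.hand_in())
```

```text
the job is handed in; nothing more can be done
None
```

I picked up the wooden bench scraper by its grip and wiped both tan chips down the marble and over its end in one line, with a look halfway. I then stood the scraper on the cleared marble, let go and raised the arm clear. I handed the job in at about 15 s.

- **Final pictures:** both chips lie in the crumb tray, touching each other, and the scraper stands upright on its foot about 0.2 m back from the tray. The orange and purple look-alikes were left alone.
- **Forces:** every wrist force I read stayed under about 6 N, though I only read it at the end of each move.
- **Chip tilt not settled:** the chips touch each other, and one may be resting slightly tilted. The picture was too coarse to tell.
- **Camera disagreement:** the two cameras differed by about 0.05 rad on the scraper's starting angle. I used the combined fit, and an overlay after lifting showed the scraper level and centred.

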